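# Set the gap of a plate spreader with a feeler gauge

### The job

Set the gap of the plate spreader with the thinner of the two feeler gauges: slide the blade flat on the bed right through under the raised cross-bar so that its end shows behind the bar, let go, and press the bar's knob down gently until the bar bears on the blade. Then draw the gauge slowly out, feeling the bar drag on it (if it comes freely, press the bar down again on it first), leave the bar at that height, and lay the gauge flat on the worktop clear of the spreader. Leave the other things where they are.

Things in the scene. Friction and masses are not known exactly. Their poses are not given: they have to be found in the camera images.
- slot (a point): Centre of the spreader's gap, on the bed's top surface straight under the bar (12 mm above the worktop). Spreader, fixed: aluminium bed 170 x 150 mm reaching from x = -110 mm to +60 mm and y = -75 to +75 mm of this frame; z is up; a blade goes in along +x, from the long part of the bed, on the side of the robot. Over it a steel cross-bar 24 mm in x (-12 to +12) and 138 mm in y, guided by two 12 mm posts at y = -58 and +58 mm, 46 mm high above the bed.
- bar: The steel cross-bar; origin at the middle of its underside, z up, so its height above the slot point is the gap. It slides only up and down, from 0 (down on the bed) to 20 mm. It starts raised and stays where it is left; pushing it down takes about 4 N at slow speed (some 40 N per m/s more), and it resists being lifted with about 8 N. Readings are too coarse to set the gap by; the blade sets it.
- bar_pad (a point): Middle of the top of the black round knob (34 mm wide) on the cross-bar, where it is pressed down; 50 mm above the bar's underside. A press that stops 6 to 10 N above the moving force seats the bar on the blade.
- gauge_thin_grip (a point): The thinner feeler gauge, blade 6 mm thick, 0.08 to 0.17 kg: flat steel blade 125 long (x) and 25 wide (y), lying flat, with an upright grey grip tab on its rear part: tab 40 long (x), 12 thick (y), its top 52 above the blade's underside, its middle 100 behind the blade's front end. This point is the middle of the grip tab, 32 mm above the blade's underside; x points along the blade to its front end, y across, z up. Take the tab from above, across its 12 mm.
- gauge_thin_tip (a point): Front end of the thinner gauge's blade, at mid thickness (3 mm above its underside), 100 mm ahead of the grip point. Same axes. With the bar seated, drawing the blade takes several N.
- gauge_thin: The thinner gauge; origin on the underside at the middle of the blade's length, 37.5 mm ahead of the grip point. Same axes.
- gauge_thick_grip (a point): The thicker feeler gauge, not to be used, blade 12 mm thick, otherwise the same shape; middle of its grip tab, 32 mm above its underside.
- petri_mid (a point): Bystander: petri dish 61 mm wide, 13 high, its middle.
- vial_mid (a point): Bystander: small brown vial 22 x 24 x 47 mm, its middle.
- marker_mid (a point): Bystander: marker pen 118 mm long, 13 thick, its middle.
Things that resemble listed ones, but are neither listed nor needed, are in the scene too. Leave any orange look-alike of the gauge_thin alone.

How it is judged (in metres and radians):
On the way, in this order (a step that is already met when the one before it is completed fails the run):
1. the thinner gauge lies flat on the bed with its end at least 1 mm through behind the still raised bar (x of gauge_thin_tip in the frame of slot between 0.013 and 0.07 m and y of gauge_thin_tip in the frame of slot between -0.045 and 0.045 m and z of gauge_thin_tip in the frame of slot between 0.001 and 0.0055 m and angle between gauge_thin_tip's own z axis and vertical below 0.08 rad and z of bar in the frame of slot above 0.0085 m and contact force between gauge_thin and the fingers below 0.2 N), for 0.1 s.
2. the bar is pressed down until it bears on the blade (x of gauge_thin_tip in the frame of slot between 0.01 and 0.075 m and y of gauge_thin_tip in the frame of slot between -0.045 and 0.045 m and z of gauge_thin_tip in the frame of slot between 0.001 and 0.0055 m and angle between gauge_thin_tip's own z axis and vertical below 0.08 rad and z of bar in the frame of slot below 0.0072 m and contact force between gauge_thin and bar above 0.5 N), for 0.1 s.
3. the gripped blade is being drawn under the bar while the bar bears on it (drag: over 0.3 N) and keeps its height (x of gauge_thin_tip in the frame of slot between -0.011 and 0.07 m and y of gauge_thin_tip in the frame of slot between -0.045 and 0.045 m and contact force between gauge_thin and bar above 0.3 N and z of bar in the frame of slot below 0.0075 m and contact force between gauge_thin and the fingers above 1 N and linear speed of gauge_thin above 0.002 m/s), for 0.1 s.
At the end, for the whole second after the job is handed in: The bar stands 4.5 to 7.5 mm above the bed (the 6 mm blade's thickness), and the thinner gauge lies flat (within about 5 degrees), released and at rest on the worktop itself, not touching the spreader (z of bar in the frame of slot between 0.0045 and 0.0075 m and height (world z) of gauge_thin_grip between 0.028 and 0.036 m and angle between gauge_thin_grip's own z axis and vertical below 0.08 rad and contact force between gauge_thin and spreader below 0.05 N and linear speed of gauge_thin below 0.02 m/s).
It fails at once if the spreader's bar is rammed down on the gauge (over 60 N) (contact force between gauge_thin and bar above 60 N).
It fails at once if the thicker gauge is moved more than 4 cm (distance of gauge_thick_grip from where it was at the start of the episode above 0.04 m).
It fails at once if the petri is moved more than 4 cm (distance of petri_mid from where it was at the start of the episode above 0.04 m).
It fails at once if the vial is moved more than 4 cm (distance of vial_mid from where it was at the start of the episode above 0.04 m).
It fails at once if the marker is moved more than 4 cm (distance of marker_mid from where it was at the start of the episode above 0.04 m).
It also fails if it takes over 70 s, if anything falls off the work surface, if the arm or the gripper's body presses on something with over 40 N, if the wrist force passes 120 N, or if a joint passes its speed limit or range.

### The arm

A 7-joint arm with a two-finger parallel gripper is mounted at the origin on a cart in front of the work surface, level with it; the furniture and walls round the work are solid. World frame = base frame: x ahead of the robot, y to its left, z up, the work surface at z = 0. Lengths are in mm, angles in rad, forces in N, time in s.
With the tool pointing down it reaches from about 400 to 875 mm from the base axis. Payload 6.5 kg.
Tool frame: the origin (TCP) lies between the finger pads; the fingertips stand 11 mm ahead of it and the grasp point (between the pads) lies 8 mm behind it; z points along the fingers, y is the direction in which the jaws open and shut (so a half turn about z gives the same grasp; the last joint's range is limited). The gripper opens to 85 mm and grips with 20 to 120 N. Pads are 22 mm wide; open, the fingers measure 114 mm over their backs; the gripper's body (76 mm by 85 mm) begins 54 mm behind the grasp point. The pads swing forward as they close: fully open they stand 13 mm farther back than shut.
Start: joints at [1.263, 0.536, -0.004, 1.538, 0.003, 1.067, -0.071], TCP at [155.639, -631.084, 242.29] pointing down, gripper open.
Joint ranges: [-2.7, 2.7], [-0.37, 2.16], [-1.27, 1.26], [0.24, 2.4], [-1.31, 4.45], [0.19, 1.91], [-2.76, 2.76]. Speed limits (rad/s): [2.39, 2.39, 3.14, 3.14, 3.14, 3.14, 3.14].

### API

Orientations are given as a unit quaternion [x, y, z, w].
In Python, from bench import * gives the robot as it stands.
- The arm moves only by the tool step_arm, never from a script. Its argument "steps" is a list of rows, each a list of 3 entries, a list of its own where there are three numbers: the turn, a rotation vector about the tool's x, y, z in degrees, then the shift along the tool's x, y, z in mm, then the closure, from 0 (fully open) to 1 (shut). In form: [[[rx, ry, rz], [tx, ty, tz], hand], ...]. A call has 1 to 12 rows; each row shifts and turns the commanded pose from where the row before left it, along the tool's axes as they then stand; what a row does not reach is not made up. A row lasts 1/10 s, in which the tool goes at most 50 mm and 8.59 degrees, less where a joint would pass 70% of its speed; a pose out of reach is approached as far as the arm can. A call with a gripper value outside its range is refused whole. The fingers move at their own pace and stop on an object; the grip force is fixed at half the most. Time passes only in rows, so rows that do not move let the fingers close. It gives the time, the measured TCP pose, the force and the opening at its end, in the units of the state.
- sense(): the state, without advancing time (a new reading comes with each control period).
- grab_frame(name): name is "scene" or "top"; returns the picture (384x512x3 uint8, red, green, blue); there is no depth.
- camera_model(name): a dict with "fx", "fy", "cx", "cy" (pixels), "k1" (the pictures are not rectified: a ray, as slopes to the right and down, at radius r is drawn at 1 + k1 r^2 times it, then the intrinsics apply), "T" (4x4, takes a point from camera to world coordinates). Camera axes: x right, y down, z forward; pixel columns grow to the right and rows downward; lengths in mm; the calibration is good to about 2 mm. A picture is of the moment at which its call begins. camera_model takes no time and is no camera call.
- close_job(): hands the job in, once; it reports no verdict.
The state is a dict: "clock": time; "qpos": joint angles; "dq": joint speeds; "tau": joint torques, N m; "eef_pos": TCP position; "tcp_rot": TCP orientation; "force": force on the tool from outside, world axes, zero at the start; "moment": the same for the moment, N m; "width": opening from 0.0 (shut) to 1.0 (fully open).
Only numpy, scipy, OpenCV 4.12 (cv2) and the standard library are available. Lean on these libraries where they do the work, as an engineer would, in place of code of your own. Each camera call takes 0.05 s, during which the arm holds its last target.

## Working session

There is one attempt and no reset: what is moved stays moved. The work goes in short steps, Python scripts to look and compute and a tool call to move; the robot and the scene stay as the last step left them, time stands still between calls to the robot, and variables do not carry over. Pictures are saved under pics/ and viewed, and the job is handed in when it is done.

Besides the shell and the picture viewer there is one more tool, called after "Call:" as a command line: name --argument value ..., lists and objects as JSON in quotes. step_arm: Moves the arm, as the interface text tells. Its arguments: {"type":"object","properties":{"steps":{"type":"array","items":{"type":"array"}}},"required":["steps"]}

```bash
ls; mkdir -p pics
python3 - <<'E'
from bench import *
import cv2
for n in("scene","top"):
    im=grab_frame(n); cv2.imwrite(f"pics/{n}0.png",cv2.cvtColor(im,cv2.COLOR_RGB2BGR))
    c=camera_model(n); print({k:(v if k!='T' else np.round(v,3).tolist()) for k,v in c.items()} if 'np' in globals() else c)
print(sense())
E
```

```text
pics
{'fx': 437.1697976851884, 'fy': 437.1697976851884, 'cx': 254.14102559790132, 'cy': 182.83924762787296, 'k1': 0.04546959652058415, 'T': array([[-7.90645600e-01, -3.00097131e-01,  5.33686469e-01,
        -4.17621456e+01],
       [-6.12273775e-01,  3.88376485e-01, -6.88683186e-01,
         9.57205212e+02],
       [-5.99426970e-04, -8.71266560e-01, -4.90809762e-01,
         5.63475330e+02],
       [ 0.00000000e+00,  0.00000000e+00,  0.00000000e+00,
         1.00000000e+00]])}
{'fx': 389.0955935519548, 'fy': 389.0955935519548, 'cx': 257.5237931506893, 'cy': 197.97583574019777, 'k1': -0.08495122838802595, 'T': array([[ 1.63151817e-02, -9.94134488e-01,  1.06913208e-01,
         4.03250172e+02],
       [-9.99866023e-01, -1.63631240e-02,  4.28852344e-04,
         2.54892789e+02],
       [ 1.32309717e-03, -1.06905881e-01, -9.94268265e-01,
         9.77656668e+02],
       [ 0.00000000e+00,  0.00000000e+00,  0.00000000e+00,
         1.00000000e+00]])}
{'clock': 0.1, 'qpos': array([ 1.26282991,  0.53712035, -0.00443166,  1.53873769,  0.00259945,
        1.06729369, -0.07122594]), 'dq': array([ 0.00095492, -0.00247205, -0.00132029, -0.00099757,  0.00046076,
       -0.00169447,  0.00040458]), 'tau': array([ 2.79514359e-03, -5.84572399e+01,  1.05215337e+00, -2.59780151e+01,
        1.27209237e-02,  4.55961257e-03, -3.00950194e-05]), 'eef_pos': array([ 155.47849991, -630.5808179 ,  241.49562318]), 'tcp_rot': array([ 9.92699840e-01,  1.20608559e-01, -1.51929062e-04, -7.61675616e-04]), 'force': array([ 0.3966228 , -0.34177134,  0.53125763]), 'moment': array([-0.01124572,  0.06428217, -0.00390321]), 'width': 1.0051442700998747}
```

View pics/scene0.png

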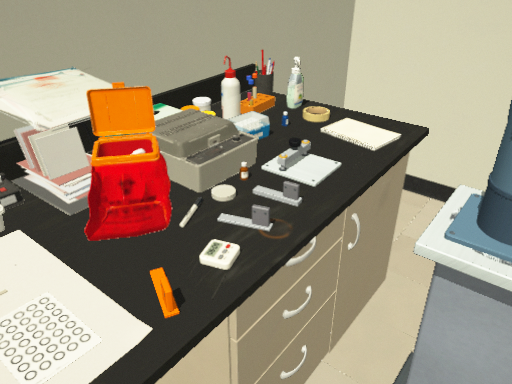

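View pics/top0.png

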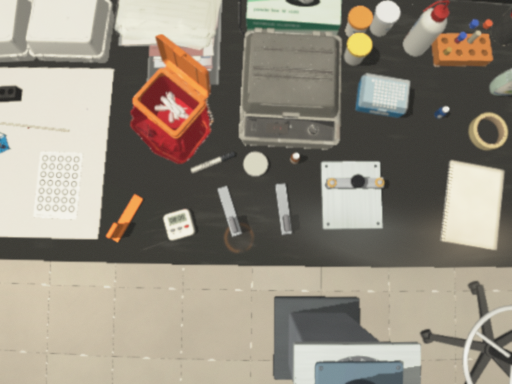

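Run:
```python
import cv2
a=cv2.imread("pics/top0.png")[140:260,190:400]; cv2.imwrite("pics/tc.png",cv2.resize(a,None,fx=3.8,fy=3.8,interpolation=cv2.INTER_CUBIC))
a=cv2.imread("pics/scene0.png")[125:250,200:360]; cv2.imwrite("pics/sc.png",cv2.resize(a,None,fx=4.8,fy=4.8,interpolation=cv2.INTER_CUBIC))
```

```text
(no output)
```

View pics/tc.png

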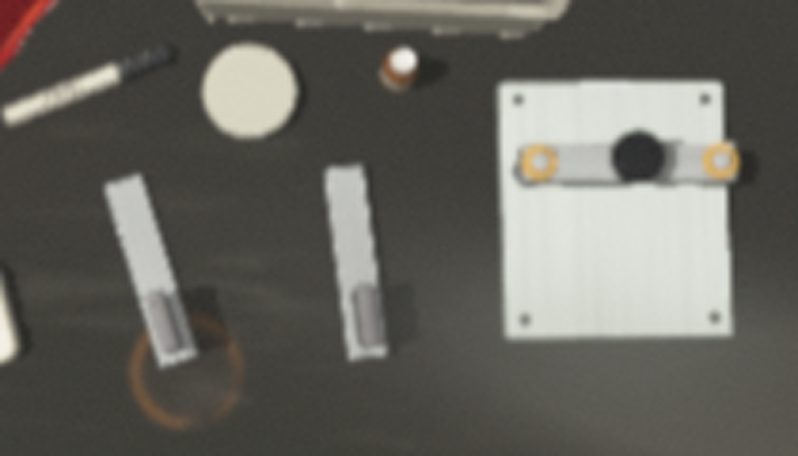

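View pics/sc.png

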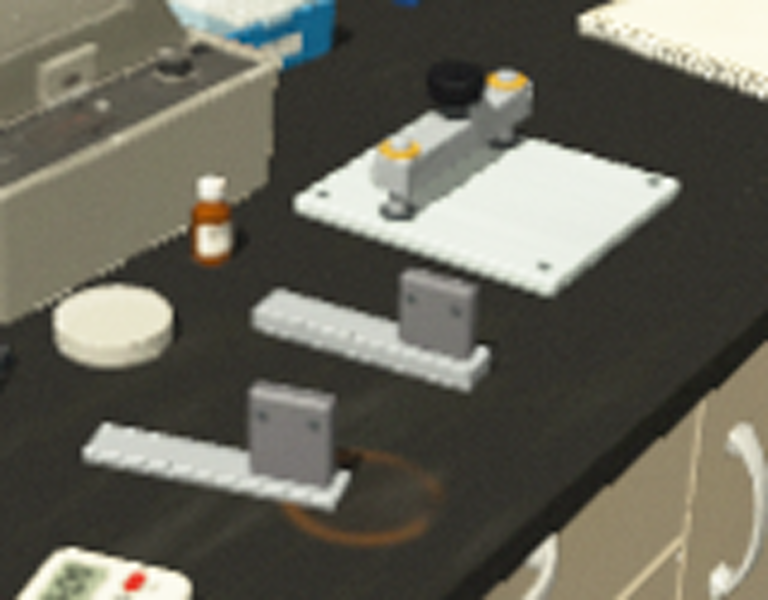

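Run:
```python
import cv2,numpy as np
s=cv2.imread("pics/scene0.png")
a=s[200:235,214:276]; b=s[176:211,249:311]
cv2.imwrite("pics/z.png",np.vstack([cv2.resize(x,None,fx=8.5,fy=8.5,interpolation=cv2.INTER_CUBIC) for x in(a,b)]))
```

```text
(no output)
```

View pics/z.png

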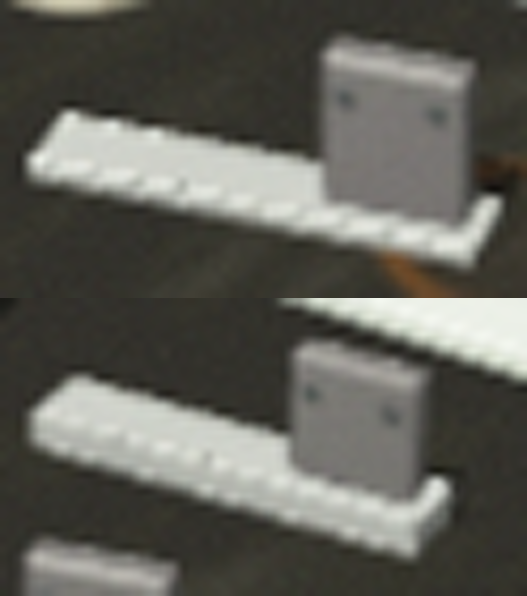

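The two steel gauges are at top px (230,210), scene (245,218), and at top px (283,208), scene (277,193). The crop shows a side face about half as tall on the first, so it's the 6 mm one. The orange item at top px (126,218) is the look-alike and stays put. Next I'll measure positions.

```bash
cat > h.py <<'E'
from bench import *
import numpy as np, cv2
def ray(n,uv):
    c=camera_model(n); x=np.array([(uv[0]-c["cx"])/c["fx"],(uv[1]-c["cy"])/c["fy"]])
    s=x.copy()
    for _ in range(20): s=x/(1+c["k1"]*(s@s))
    T=c["T"]; return T[:3,3],T[:3,:3]@np.array([s[0],s[1],1.])
def px2w(n,uv,z):
    o,d=ray(n,uv); return o+d*(z-o[2])/d[2]
def w2px(n,p):
    c=camera_model(n); T=c["T"]; q=T[:3,:3].T@(np.array(p)-T[:3,3]); s=q[:2]/q[2]; s=s*(1+c["k1"]*(s@s))
    return np.array([c["fx"]*s[0]+c["cx"],c["fy"]*s[1]+c["cy"]])
def tri(u1,u2):
    o1,d1=ray("top",u1);o2,d2=ray("scene",u2)
    A=np.stack([d1,-d2],1);t=np.linalg.lstsq(A,o2-o1,rcond=None)[0]
    p,q=o1+d1*t[0],o2+d2*t[1]; return (p+q)/2,np.linalg.norm(p-q)
def snap(n,f):
    im=cv2.cvtColor(grab_frame(n),cv2.COLOR_RGB2BGR); cv2.imwrite("pics/"+f,im); return im
E
python3 - <<'E'
from h import *
im=cv2.imread("pics/top0.png"); hsv=cv2.cvtColor(im,cv2.COLOR_BGR2HSV)
m=((hsv[...,2]>125)&(hsv[...,1]<70)).astype(np.uint8)
for nm,(r0,r1,c0,c1),z in(("bed",(155,235,310,392),12),("thin",(180,242,212,248),6),("thick",(178,240,268,300),12)):
    k=np.zeros_like(m);k[r0:r1,c0:c1]=m[r0:r1,c0:c1]
    cs,_=cv2.findContours(k,cv2.RETR_EXTERNAL,cv2.CHAIN_APPROX_NONE);c=max(cs,key=cv2.contourArea)
    w=np.array([px2w("top",p[0],z)[:2] for p in c],np.float32)
    print(nm,cv2.minAreaRect(w),cv2.contourArea(c)); print(np.round(cv2.boxPoints(cv2.minAreaRect(w)),1).tolist())
# tabs: darker gray
for y in range(180,240):
    pass
sub=im[205:240,218:245].max(2)
print(sub)
E
```

```text
bed ((519.472900390625, 17.98934555053711), (171.8555145263672, 156.48776245117188), 1.1796679496765137) 3929.5
[[432.0, 94.4000015258789], [435.20001220703125, -62.0], [607.0, -58.5], [603.7999877929688, 98.0]]
thin ((474.8589782714844, 326.5650634765625), (126.09615325927734, 26.100749969482422), 18.237201690673828) 394.0
[[410.8999938964844, 319.20001220703125], [419.1000061035156, 294.3999938964844], [538.7999877929688, 333.8999938964844], [530.7000122070312, 358.70001220703125]]
thick ((482.0191955566406, 191.36553955078125), (125.99288940429688, 25.109357833862305), 7.975947856903076) 419.0
[[417.8999938964844, 195.10000610351562], [421.3999938964844, 170.1999969482422], [546.0999755859375, 187.6999969482422], [542.7000122070312, 212.5]]
[[ 66  66  66  83 134 184 198 199 198 200 198 198 198 194 177 113  67  66
   66  68  67  66  69  67  68  67  69]
 [ 67  65  66  73 114 176 198 198 197 198 197 198 196 197 185 125  71  63
   67  68  66  67  68  68  68  69  68]
 [ 64  65  68  68  99 160 192 199 200 199 198 198 197 196 188 148  90  64
   66  66  68  67  66  68  69  68  70]
 [ 67  
[... 2909 characters left out ...]
 141 109  77  66  66]
 [ 64  65  63  65  66  73  89 105 108  96  81  72  85 132 186 194 190 189
  166 155 146 120  98  83  70  67  69]
 [ 65  65  64  64  65  76  93 107 106  92  78  72  75 114 167 167 157 153
  124 101  93  82  72  70  69  69  69]
 [ 65  65  66  65  68  77  95 108 106  88  77  72  74  94 128 118 103  97
   84  75  71  71  70  69  70  70  69]
 [ 65  65  64  65  68  79  97 107 102  88  78  71  72  78  87  82  76  75
   74  74  75  73  73  73  72  72  71]
 [ 64  63  64  64  67  77  96 108 103  90  77  72  70  71  73  73  72  71
   72  73  74  74  74  74  74  72  72]
 [ 63  64  62  64  64  75  92 107 104  88  77  72  71  71  70  70  73  69
   71  71  73  73  75  74  74  73  75]]
```

Run:
```python
from h import *
im=cv2.imread("pics/top0.png"); sc=cv2.imread("pics/scene0.png")
c=np.array([474.9,326.6]);a=np.radians(18.24);X=np.array([np.cos(a),np.sin(a)]);Y=np.array([-X[1],X[0]])
def draw(img,n,pts,col,S,off):
    p=[tuple(int(round(v)) for v in ((w2px(n,q)-off+.5)*S)) for q in pts]
    for i in range(len(p)): cv2.line(img,p[i],p[(i+1)%len(p)],col,1)
def box(c,X,Y,x0,x1,y0,y1,z): return [[*(c+X*x+Y*y),z] for x,y in((x0,y0),(x1,y0),(x1,y1),(x0,y1))]
# bed edges fit
hsv=cv2.cvtColor(im,cv2.COLOR_BGR2HSV); m=((hsv[...,2]>125)&(hsv[...,1]<70))
def edge(pts):
    w=np.array([px2w("top",p,12)[:2] for p in pts],np.float32); l=cv2.fitLine(w,cv2.DIST_HUBER,0,.01,.01).ravel(); return l
g=im.max(2).astype(float)
def cross(v,t=140):
    i=np.where((v[:-1]<t)!=(v[1:]<t))[0]; return i+ (t-v[i])/(v[i+1]-v[i])
L=[(310+cross(g[r,310:335])[0],r) for r in range(195,225)]
R=[(372+cross(g[r,372:395])[-1],r) for r in range(195,225)]
B=[(q,220+cross(g[220:240,q])[-1]) for q in range(328,378)]
Tt=[(q,150+cross(g[150:172,q])[0]) for q in range(326,376)]
for nm,p in zip("LRBT",(L,R,B,Tt)):
    l=edge(p); print(nm,l, np.degrees(np.arctan2(l[1],l[0])))
for off,sz,n,img,f in((np.array([210,175]),(70,45),"top",im,"o1.png"),(np.array([205,195]),(75,50),"scene",sc,"o2.png")):
    S=10;r=cv2.resize(img[off[1]:off[1]+sz[1]+25,off[0]:off[0]+sz[0]],None,fx=S,fy=S,interpolation=cv2.INTER_CUBIC)[:600]
    draw(r,n,box(c,X,Y,-62.5,62.5,-12.5,12.5,6),(0,0,255),S,off)
    draw(r,n,box(c,X,Y,-57.5,-17.5,-6,6,52),(0,255,0),S,off)
    cv2.imwrite("pics/"+f,r)
```

```text
L [9.9985713e-01 1.6904615e-02 4.7735278e+02 9.4616074e+01] 0.96860915
R [ 9.9948424e-01  3.2113172e-02  4.8894464e+02 -5.6656200e+01] 1.8402654
B [ 2.6081065e-02 -9.9965984e-01  4.3397211e+02  3.4391739e+01] -88.50549
T [ 2.7206834e-02 -9.9962986e-01  6.0540717e+02  2.7015366e+01] -88.44096
```

View pics/o1.png

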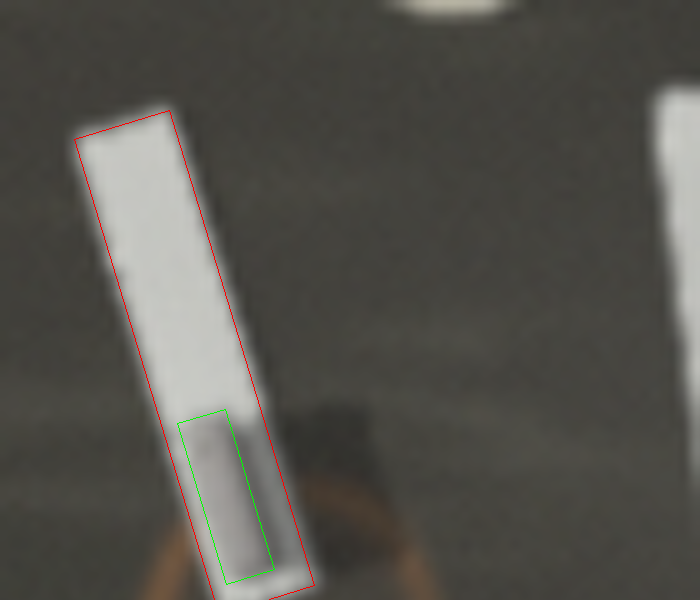

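View pics/o2.png

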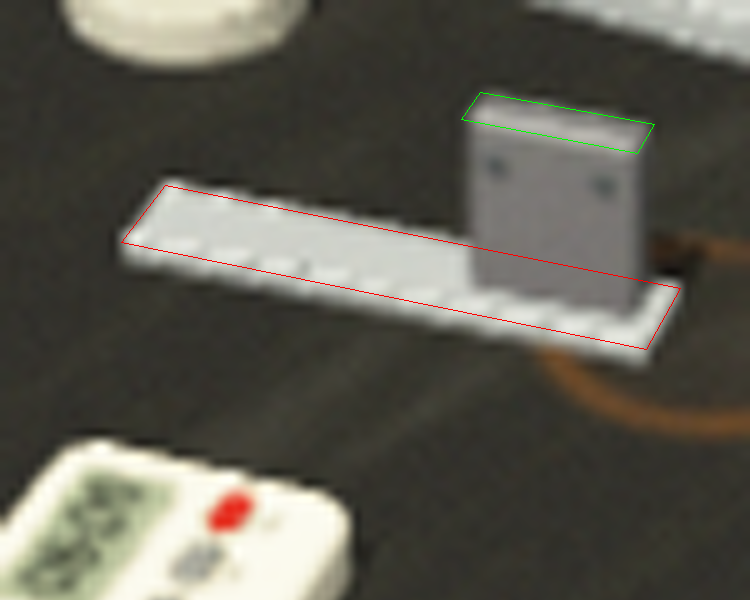

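Run:
```python
from h import *
print(tri((358.3,181),(294.8,141.7)))
print(tri((331.8,182.6),(283.2,155.8)), tri((379.7,182.3),(305.8,141.6)))
```

```text
(array([545.00101817,  17.51749201,  72.15521903]), np.float64(0.13515203271127627))
(array([542.62860192,  76.76532109,  52.69523152]), np.float64(0.6786380158223424)) (array([545.37854237, -40.76070261,  51.78770874]), np.float64(1.2911651597464353))
```

Call:
step_arm --steps '[[[0, 0, 6.9], [0, 0, 0], 0], [[0, 0, 6.95], [0, 0, 0], 0], [[0, 0, 0], [36, -33, 0], 0], [[0, 0, 0], [36, -33, 0], 0], [[0, 0, 0], [36, -33, 0], 0], [[0, 0, 0], [36, -33, 0], 0], [[0, 0, 0], [36, -33, 0], 0], [[0, 0, 0], [36, -33, 0], 0], [[0, 0, 0], [36, -33, 0], 0], [[0, 0, 0], [36, -33, 0], 0], [[0, 0, 0], [36, -33, 0], 0], [[0, 0, 0], [36, -33, 0], 0]]'

```text
clock: 1.3
eef_pos: [516.6, -299.4, 242.0]
tcp_rot: [1.0, 0.0, -0.0, -0.0]
force: [0.1, -0.5, -0.4]
width: 0.993
```

Call:
step_arm --steps '[[[0, 0, 0], [-6, -48, 0], 0.3], [[0, 0, 0], [-6, -48, 0], 0.4], [[0, 0, 0], [-6, -48, 0], 0.4], [[0, 0, 0], [-6, -48, 0], 0.4], [[0, 0, 0], [-6, -48, 0], 0.4], [[0, 0, 0], [-6, -48, 0], 0.4], [[0, 0, 0], [-6, -48, 0], 0.4], [[0, 0, 0], [-6, -48, 0], 0.4], [[0, 0, 0], [-6, -48, 0], 0.4], [[0, 0, 0], [-6, -48, 0], 0.4], [[0, 0, 0], [-6, -48, 0], 0.4], [[0, 0, 0], [-6, -48, 0], 0.4]]'

```text
clock: 2.5
eef_pos: [442.9, 276.6, 242.2]
tcp_rot: [1.0, -0.0, -0.0, 0.0]
force: [2.0, -0.6, 0.1]
width: 0.605
```

Call:
step_arm --steps '[[[0, 0, 0], [-5, -38, 20], 0.4], [[0, 0, -6], [0, 0, 30], 0.4], [[0, 0, -6], [0, 0, 30], 0.4], [[0, 0, -6], [0, 0, 30], 0.4], [[0, 0, 0], [0, 0, 0], 0.4], [[0, 0, 0], [0, 0, 0], 0.4]]'

```text
clock: 3.1
eef_pos: [438.4, 312.9, 132.4]
tcp_rot: [0.988, 0.155, -0.001, 0.0]
force: [-0.9, -0.3, -0.4]
width: 0.603
```

Call:
step_arm --steps '[[[0, 0, 0], [1.5, -1.5, 30], 0.4], [[0, 0, 0], [0, 0, 30], 0.4], [[0, 0, 0], [0, 0, 20], 0.4], [[0, 0, 0], [0, 0, 12], 0.4], [[0, 0, 0], [0, 0, 9], 0.4], [[0, 0, 0], [0, 0, 3], 0.4], [[0, 0, 0], [0, 0, 0], 0.4], [[0, 0, 0], [0, 0, 0], 0.4]]'

```text
clock: 3.9
eef_pos: [440.1, 315.3, 29.1]
tcp_rot: [0.988, 0.156, 0.001, -0.0]
force: [0.4, -0.1, -0.4]
width: 0.601
```

Run:
```python
from h import *
a=snap("scene","s1.png"); b=snap("top","t1.png")
cv2.imwrite("pics/c1.png",np.hstack([cv2.resize(a[150:260,190:300],None,fx=3.6,fy=3.6,interpolation=cv2.INTER_CUBIC),cv2.resize(b[150:260,185:295],None,fx=3.6,fy=3.6,interpolation=cv2.INTER_CUBIC)]))
```

```text
(no output)
```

View pics/c1.png

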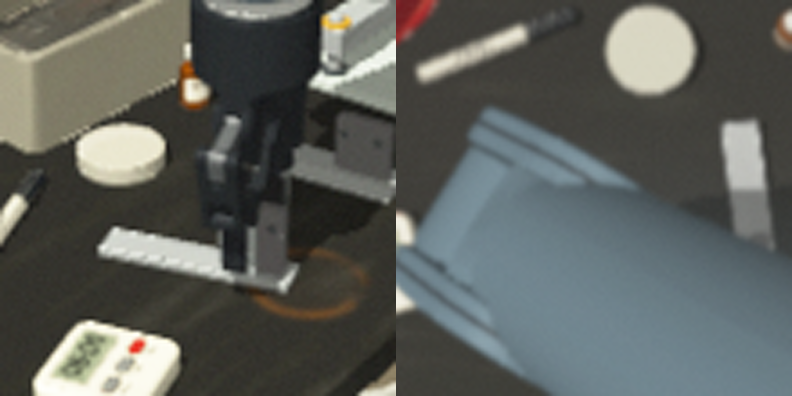

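Call:
step_arm --steps '[[[0, 0, 0], [0, 0, 0], 0.6], [[0, 0, 0], [0, 0, 0], 0.8], [[0, 0, 0], [0, 0, 0], 1], [[0, 0, 0], [0, 0, 0], 1], [[0, 0, 0], [0, 0, 0], 1], [[0, 0, 0], [0, 0, 0], 1]]'

```text
clock: 4.6
eef_pos: [439.6, 314.8, 28.4]
tcp_rot: [0.988, 0.157, 0.0, 0.0]
force: [0.2, -1.1, 4.3]
width: 0.131
```

Run:
```python
from h import *
a=snap("scene","s2.png")
cv2.imwrite("pics/c2.png",cv2.resize(a[190:250,205:280],None,fx=8,fy=8,interpolation=cv2.INTER_CUBIC))
s=sense();print(s["eef_pos"],s["force"],s["width"]*85)
```

```text
[439.58925431 314.80289567  28.42701259] [ 0.300884   -1.30897051  3.80693344] 11.003831382169183
```

View pics/c2.png

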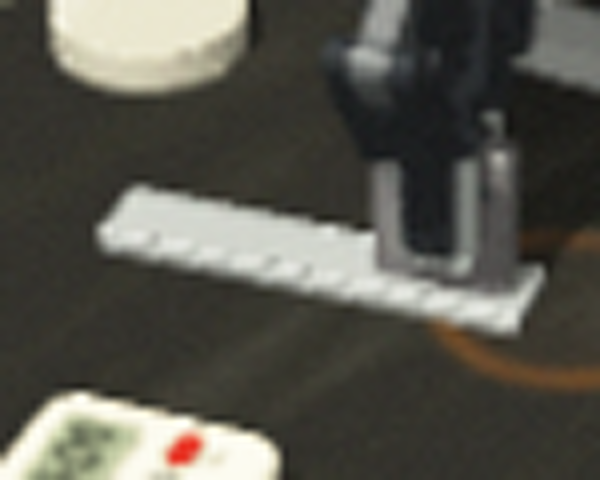

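Call:
step_arm --steps '[[[0, 0, 0], [0, 0, -5], 1], [[0, 0, 0], [0, 0, -20], 1], [[0, 0, 0], [0, 0, -25], 1], [[0, 0, 0], [0, 0, -25], 1], [[0, 0, 4], [0, 0, 0], 1], [[0, 0, 4], [0, 0, 0], 1], [[0, 0, 4], [0, 0, 0], 1], [[0, 0, 4.4], [0, 0, 0], 1], [[0, 0, 0], [-4, 15, 0], 1], [[0, 0, 0], [-4, 30, 0], 1], [[0, 0, 0], [-4, 38, 0], 1], [[0, 0, 0], [-4, 38, 0], 1]]'

```text
clock: 5.85
eef_pos: [425.9, 191.1, 103.1]
tcp_rot: [1.0, 0.015, -0.0, 0.0]
force: [0.5, -0.1, -1.6]
width: 0.131
```

Call:
step_arm --steps '[[[0, 0, 0], [-4, 38, 0], 1], [[0, 0, 0], [-4, 38, 0], 1], [[0, 0, 0], [-4, 38, 0], 1], [[0, 0, 0], [-4, 36, 0], 1], [[0, 0, 0], [0, 18, 0], 1], [[0, 0, 0], [0, 8, 0], 1], [[0, 0, 0], [0, 0, 0], 1], [[0, 0, 0], [0, 0, 0], 1]]'

```text
clock: 6.65
eef_pos: [415.8, 18.0, 103.3]
tcp_rot: [1.0, 0.015, 0.0, -0.0]
force: [-0.2, 0.4, -1.4]
width: 0.132
```

Run:
```python
from h import *
a=snap("scene","s3.png"); b=snap("top","t3.png")
cv2.imwrite("pics/c3.png",np.hstack([cv2.resize(a[100:210,240:350],None,fx=3.6,fy=3.6,interpolation=cv2.INTER_CUBIC),cv2.resize(b[140:250,300:410],None,fx=3.6,fy=3.6,interpolation=cv2.INTER_CUBIC)]))
s=sense();print(s["eef_pos"],s["tcp_rot"],s["force"],s["width"]*85)
```

```text
[415.88667259  18.40159708 103.31966154] [ 9.99882932e-01  1.52976864e-02  9.63097202e-05 -3.07316415e-04] [-0.88179207  0.2252956  -2.55096003] 10.920853256400019
```

View pics/c3.png

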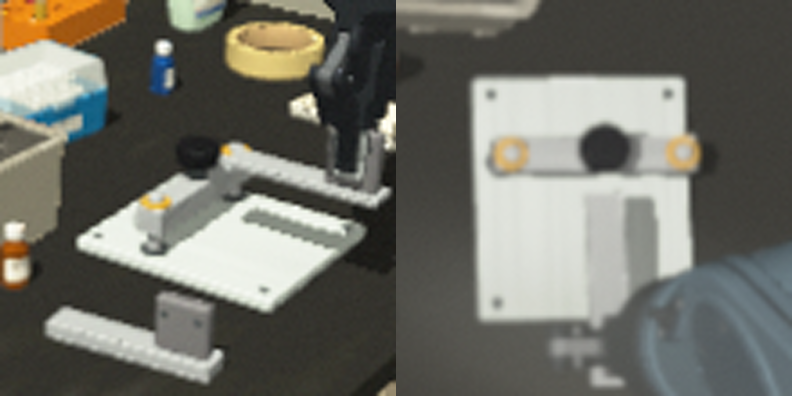

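Call:
step_arm --steps '[[[0, 0, 0], [0, 0, 20], 1], [[0, 0, 0], [0, 0, 20], 1], [[0, 0, 0], [0, 0, 12], 1], [[0, 0, 0], [0, 0, 5], 1], [[0, 0, 0], [0, 0, 2.5], 1], [[0, 0, 0], [0, 0, 0], 1], [[0, 0, 0], [0, 0, 0], 1]]'

```text
clock: 7.45
eef_pos: [416.3, 17.1, 44.3]
tcp_rot: [1.0, 0.014, 0.0, -0.0]
force: [0.4, 0.0, -1.4]
width: 0.133
```

Run:
```python
from h import *
a=snap("scene","s4.png"); b=snap("top","t4.png")
cv2.imwrite("pics/c4.png",cv2.resize(a[125:190,255:345],None,fx=8,fy=8,interpolation=cv2.INTER_CUBIC))
cv2.imwrite("pics/c4t.png",cv2.resize(b[150:240,310:400],None,fx=6,fy=6,interpolation=cv2.INTER_CUBIC))
s=sense();print(s["eef_pos"],s["tcp_rot"],s["force"],s["width"]*85)
```

```text
[416.26990842  17.04036571  44.27419445] [ 9.99902581e-01  1.39482391e-02  5.23969505e-04 -1.77811085e-05] [ 0.51719022 -0.5973471  -1.06353174] 11.141149249164437
```

View pics/c4.png

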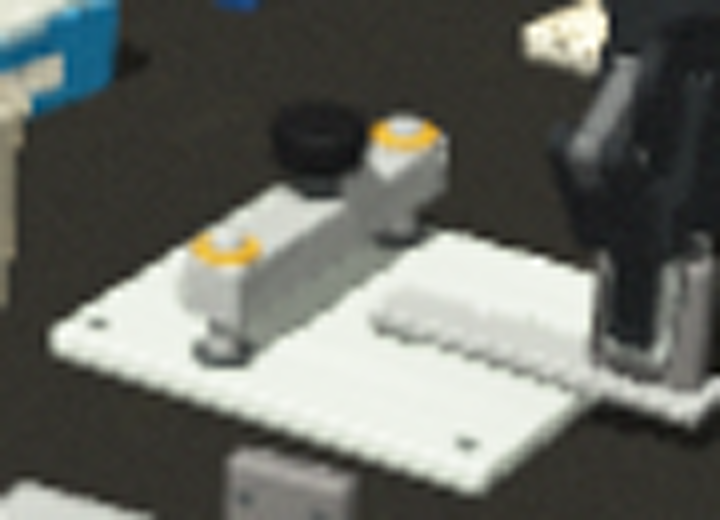

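View pics/c4t.png

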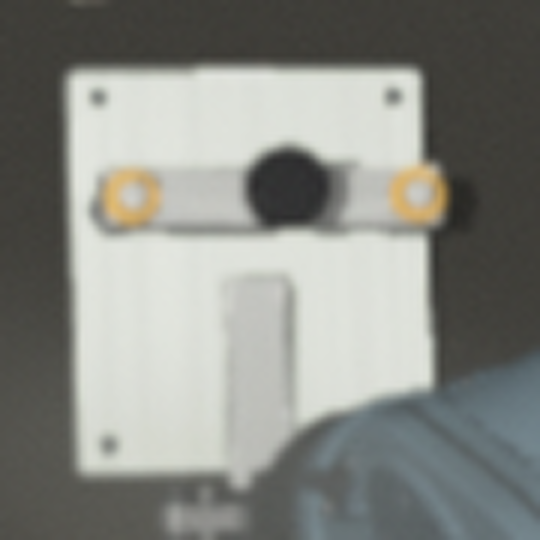

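Call:
step_arm --steps '[[[0, 0, 0], [0, 0, 1.5], 1], [[0, 0, 0], [0, 0, 1], 1], [[0, 0, 0], [0, 0, 0], 1], [[0, 0, 0], [0, 0, 0], 1]]'

```text
clock: 7.95
eef_pos: [415.8, 17.0, 41.3]
tcp_rot: [1.0, 0.014, -0.0, 0.0]
force: [-0.1, -0.2, -2.1]
width: 0.131
```

Call:
step_arm --steps '[[[0, 0, 0], [4, 0, 0], 1], [[0, 0, 0], [5, 0, 0], 1], [[0, 0, 0], [5, 0, 0], 1], [[0, 0, 0], [5, 0, 0], 1], [[0, 0, 0], [5, 0, 0], 1]]'

```text
clock: 8.45
eef_pos: [440.4, 17.7, 41.3]
tcp_rot: [1.0, 0.014, 0.0, -0.0]
force: [-0.4, -0.4, -1.9]
width: 0.131
```

Call:
step_arm --steps '[[[0, 0, 0], [5, 0, 0], 1], [[0, 0, 0], [5, 0, 0], 1], [[0, 0, 0], [5, 0, 0], 1], [[0, 0, 0], [5, 0, 0], 1], [[0, 0, 0], [5, 0, 0], 1], [[0, 0, 0], [5, 0, 0], 1], [[0, 0, 0], [5, 0, 0], 1], [[0, 0, 0], [0, 0, 0], 1]]'

```text
clock: 9.25
eef_pos: [475.8, 18.8, 41.3]
tcp_rot: [1.0, 0.014, 0.0, -0.0]
force: [-0.1, -0.0, -2.1]
width: 0.132
```

Run:
```python
from h import *
a=snap("scene","s5.png"); b=snap("top","t5.png")
cv2.imwrite("pics/c5.png",np.hstack([cv2.resize(a[120:190,260:330],None,fx=5.6,fy=5.6,interpolation=cv2.INTER_CUBIC),cv2.resize(b[160:230,315:385],None,fx=5.6,fy=5.6,interpolation=cv2.INTER_CUBIC)]))
s=sense();print(s["eef_pos"],s["tcp_rot"],s["force"],s["width"]*85)
```

```text
[474.74390051  18.72822116  41.22205479] [ 9.99901483e-01  1.40360711e-02 -1.11243627e-04  1.86756843e-06] [ 0.42472191 -0.37745064 -2.17908208] 11.383313236763284
```

View pics/c5.png

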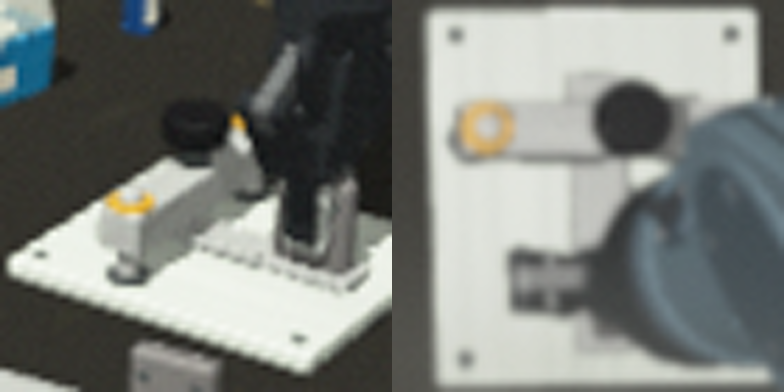

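Call:
step_arm --steps '[[[0, 0, 0], [0, 0, 0.5], 1], [[0, 0, 0], [0, 0, 0.5], 1], [[0, 0, 0], [0, 0, 0], 1]]'

```text
clock: 9.65
eef_pos: [474.4, 18.7, 40.4]
tcp_rot: [1.0, 0.014, -0.0, 0.0]
force: [-1.6, -0.0, 3.3]
width: 0.135
```

Contact with the bed. I'll open the gripper, then rise straight up.

Call:
step_arm --steps '[[[0, 0, 0], [0, 0, 0], 0.8], [[0, 0, 0], [0, 0, 0], 0.65], [[0, 0, 0], [0, 0, 0], 0.5], [[0, 0, 0], [0, 0, 0], 0.5], [[0, 0, 0], [0, 0, 0], 0.5], [[0, 0, 0], [0, 0, -5], 0.5], [[0, 0, 0], [0, 0, -20], 0.5], [[0, 0, 0], [0, 0, -30], 0.5], [[0, 0, 0], [0, 0, -30], 0.5], [[0, 0, 0], [0, 0, -10], 0.6], [[0, 0, 0], [0, 0, 0], 1], [[0, 0, 0], [0, 0, 0], 1]]'

```text
clock: 10.85
eef_pos: [474.3, 18.5, 134.6]
tcp_rot: [1.0, 0.014, -0.0, 0.0]
force: [-0.8, 0.4, -0.4]
width: 0.067
```

Run:
```python
from h import *
a=snap("scene","s6.png"); b=snap("top","t6.png")
cv2.imwrite("pics/c6.png",np.hstack([cv2.resize(a[120:190,260:330],None,fx=5.6,fy=5.6,interpolation=cv2.INTER_CUBIC),cv2.resize(b[160:230,315:385],None,fx=5.6,fy=5.6,interpolation=cv2.INTER_CUBIC)]))
s=sense();print(s["eef_pos"],s["tcp_rot"],s["force"],s["width"]*85)
```

```text
[473.85884865  18.60838662 134.06199266] [ 9.99899817e-01  1.41044890e-02 -1.18977552e-03  5.73494743e-05] [0.05463218 0.51607674 0.24616595] -0.05837589625481817
```

View pics/c6.png

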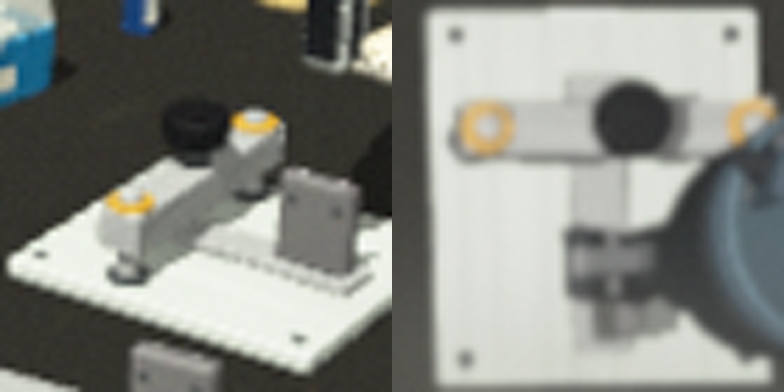

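Call:
step_arm --steps '[[[0, 0, 0], [20, 0, 0], 1], [[0, 0, 0], [30, 0, 0], 1], [[0, 0, 0], [20, 0, 0], 1], [[0, 0, 0], [1, 0, 15], 1], [[0, 0, 0], [0, 0, 15], 1], [[0, 0, 0], [0, 0, 8], 1], [[0, 0, 0], [0, 0, 0], 1], [[0, 0, 0], [0, 0, 0], 1]]'

```text
clock: 11.75
eef_pos: [544.9, 20.7, 96.9]
tcp_rot: [1.0, 0.014, -0.001, 0.0]
force: [-0.2, 0.4, 0.3]
width: -0.001
```

Call:
step_arm --steps '[[[0, 0, 0], [0, 0, 1], 1], [[0, 0, 0], [0, 0, 1], 1], [[0, 0, 0], [0, 0, 1], 1], [[0, 0, 0], [0, 0, 1], 1]]'

```text
clock: 12.15
eef_pos: [545.9, 20.7, 93.5]
tcp_rot: [1.0, 0.014, 0.0, 0.0]
force: [-0.3, 0.2, -0.1]
width: 0.006
```

Call:
step_arm --steps '[[[0, 0, 0], [0, 0, 1], 1], [[0, 0, 0], [0, 0, 1], 1], [[0, 0, 0], [0, 0, 1], 1], [[0, 0, 0], [0, 0, 1], 1]]'

```text
clock: 12.55
eef_pos: [545.8, 20.7, 89.4]
tcp_rot: [1.0, 0.014, -0.0, 0.0]
force: [-1.9, 0.1, 4.6]
width: -0.002
```

Call:
step_arm --steps '[[[0, 0, 0], [0, 0, 1], 1], [[0, 0, 0], [0, 0, 1], 1]]'

```text
clock: 12.75
eef_pos: [545.8, 20.7, 87.3]
tcp_rot: [1.0, 0.014, 0.0, 0.0]
force: [-0.8, -0.4, 3.7]
width: -0.003
```

Call:
step_arm --steps '[[[0, 0, 0], [0, 0, 1], 1], [[0, 0, 0], [0, 0, 1], 1]]'

```text
clock: 12.95
eef_pos: [545.8, 20.7, 85.2]
tcp_rot: [1.0, 0.014, 0.0, 0.0]
force: [0.1, 0.0, 3.9]
width: -0.0
```

Call:
step_arm --steps '[[[0, 0, 0], [0, 0, 1], 1], [[0, 0, 0], [0, 0, 1], 1], [[0, 0, 0], [0, 0, 1], 1]]'

```text
clock: 13.25
eef_pos: [545.8, 20.7, 82.2]
tcp_rot: [1.0, 0.014, 0.0, 0.0]
force: [-1.1, -0.7, 4.3]
width: 0.002
```

Call:
step_arm --steps '[[[0, 0, 0], [0, 0, 0.5], 1], [[0, 0, 0], [0, 0, 0.5], 1]]'

```text
clock: 13.45
eef_pos: [545.8, 20.7, 81.2]
tcp_rot: [1.0, 0.014, 0.0, -0.0]
force: [-1.3, -0.8, 3.3]
width: 0.002
```

Call:
step_arm --steps '[[[0, 0, 0], [0, 0, 0.5], 1], [[0, 0, 0], [0, 0, 0.5], 1]]'

```text
clock: 13.65
eef_pos: [545.8, 20.7, 80.3]
tcp_rot: [1.0, 0.014, 0.0, 0.0]
force: [-1.1, -0.2, 4.1]
width: -0.002
```

Call:
step_arm --steps '[[[0, 0, 0], [0, 0, 0.5], 1]]'

```text
clock: 13.75
eef_pos: [545.8, 20.7, 79.7]
tcp_rot: [1.0, 0.014, -0.0, 0.0]
force: [-1.3, -0.8, 3.8]
width: 0.0
```

Call:
step_arm --steps '[[[0, 0, 0], [0, 0, 0.4], 1]]'

```text
clock: 13.85
eef_pos: [545.8, 20.7, 79.3]
tcp_rot: [1.0, 0.014, 0.0, -0.0]
force: [-0.7, -0.6, 3.1]
width: 0.002
```

Call:
step_arm --steps '[[[0, 0, 0], [0, 0, 0.3], 1]]'

```text
clock: 13.95
eef_pos: [545.8, 20.7, 79.1]
tcp_rot: [1.0, 0.014, 0.0, 0.0]
force: [-1.8, -0.5, 7.0]
width: -0.001
```

Call:
step_arm --steps '[[[0, 0, 0], [0, 0, 0.2], 1]]'

```text
clock: 14.05
eef_pos: [545.9, 20.7, 79.1]
tcp_rot: [1.0, 0.014, 0.0, 0.0]
force: [-2.2, 0.1, 8.4]
width: 0.002
```

Contact at TCP 79.1, where the 6 mm blade should stop the bar. I'll press to about 12 N.

Call:
step_arm --steps '[[[0, 0, 0], [0, 0, 0.3], 1], [[0, 0, 0], [0, 0, 0], 1]]'

```text
clock: 14.25
eef_pos: [545.8, 20.7, 79.1]
tcp_rot: [1.0, 0.014, 0.0, 0.0]
force: [-3.2, -1.1, 9.9]
width: 0.0
```

Call:
step_arm --steps '[[[0, 0, 0], [0, 0, 0.2], 1], [[0, 0, 0], [0, 0, 0], 1]]'

```text
clock: 14.45
eef_pos: [545.8, 20.7, 79.1]
tcp_rot: [1.0, 0.014, 0.0, 0.0]
force: [-3.9, -0.4, 11.7]
width: 0.0
```

Call:
step_arm --steps '[[[0, 0, 0], [0, 0, 0.2], 1], [[0, 0, 0], [0, 0, 0], 1], [[0, 0, 0], [0, 0, 0], 1]]'

```text
clock: 14.75
eef_pos: [545.8, 20.7, 79.1]
tcp_rot: [1.0, 0.014, 0.0, 0.0]
force: [-4.2, -0.7, 13.4]
width: 0.0
```

Call:
step_arm --steps '[[[0, 0, 0], [0, 0, -1], 1], [[0, 0, 0], [0, 0, -3], 1], [[0, 0, 0], [0, 0, -15], 1], [[0, 0, 0], [0, 0, -20], 1], [[0, 0, 0], [0, 0, -17], 1], [[0, 0, 0], [-20, 0, 0], 0.8], [[0, 0, 0], [-30, 0, 0], 0.5], [[0, 0, 0], [-21.5, 0, 0], 0.5], [[0, 0, 0], [0, 0, 0], 0.5], [[0, 0, 0], [0, 0, 0], 0.5]]'

```text
clock: 15.75
eef_pos: [474.9, 18.7, 135.0]
tcp_rot: [1.0, 0.014, 0.001, 0.0]
force: [1.0, 0.7, 0.3]
width: 0.499
```

Run:
```python
from h import *
a=snap("scene","s7.png"); b=snap("top","t7.png")
cv2.imwrite("pics/c7.png",np.hstack([cv2.resize(a[120:190,260:330],None,fx=5.6,fy=5.6,interpolation=cv2.INTER_CUBIC),cv2.resize(b[160:230,315:385],None,fx=5.6,fy=5.6,interpolation=cv2.INTER_CUBIC)]))
s=sense();print(s["eef_pos"],s["tcp_rot"],s["force"],s["width"]*85)
```

```text
[475.65953628  18.81160489 134.80154128] [ 9.99902415e-01  1.39394219e-02  9.14945873e-04 -1.27723576e-04] [-0.44801399  0.63366312 -0.54127771] 42.408159674164516
```

View pics/c7.png

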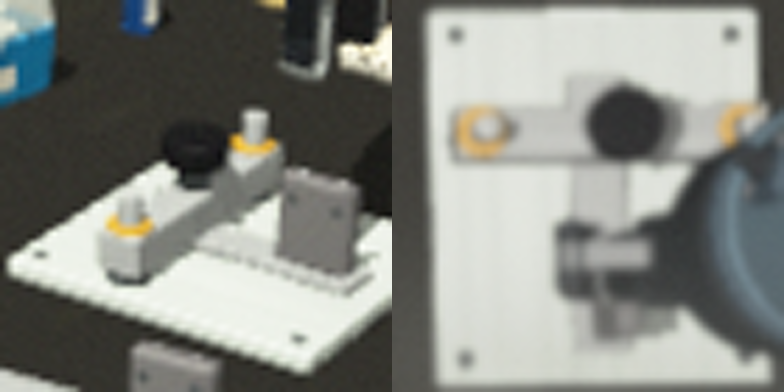

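Call:
step_arm --steps '[[[0, 0, 0], [0, 0, 30], 0.5], [[0, 0, 0], [0, 0, 30], 0.5], [[0, 0, 0], [0, 0, 20], 0.5], [[0, 0, 0], [0, 0, 8], 0.5], [[0, 0, 0], [0, 0, 5], 0.5], [[0, 0, 0], [0, 0, 0], 0.5], [[0, 0, 0], [0, 0, 0], 0.5]]'

```text
clock: 16.55
eef_pos: [475.2, 18.8, 41.9]
tcp_rot: [1.0, 0.014, 0.001, -0.0]
force: [0.1, 1.0, 0.3]
width: 0.499
```

Call:
step_arm --steps '[[[0, 0, 0], [0, 0, 0], 0.7], [[0, 0, 0], [0, 0, 0], 0.8], [[0, 0, 0], [0, 0, 0], 1], [[0, 0, 0], [0, 0, 0], 1], [[0, 0, 0], [0, 0, 0], 1], [[0, 0, 0], [0, 0, 0], 1]]'

```text
clock: 17.15
eef_pos: [474.7, 18.7, 41.8]
tcp_rot: [1.0, 0.014, 0.0, 0.0]
force: [-0.6, -0.4, 5.8]
width: 0.13
```

Call:
step_arm --steps '[[[0, 0, 0], [-0.4, 0, 0], 1], [[0, 0, 0], [-0.5, 0, 0], 1], [[0, 0, 0], [-0.5, 0, 0], 1], [[0, 0, 0], [-0.5, 0, 0], 1], [[0, 0, 0], [-0.5, 0, 0], 1], [[0, 0, 0], [-0.5, 0, 0], 1]]'

```text
clock: 17.75
eef_pos: [474.7, 18.7, 41.8]
tcp_rot: [1.0, 0.014, 0.003, -0.0]
force: [10.3, -1.0, -1.4]
width: 0.132
```

Call:
step_arm --steps '[[[0, 0, 0], [-0.6, 0, 0], 1], [[0, 0, 0], [-0.6, 0, 0], 1], [[0, 0, 0], [-0.6, 0, 0], 1], [[0, 0, 0], [-0.6, 0, 0], 1], [[0, 0, 0], [-0.6, 0, 0], 1], [[0, 0, 0], [-0.6, 0, 0], 1]]'

```text
clock: 18.35
eef_pos: [471.7, 18.9, 41.8]
tcp_rot: [1.0, 0.014, 0.004, -0.001]
force: [10.5, -0.6, -2.8]
width: 0.132
```

Call:
step_arm --steps '[[[0, 0, 0], [-0.8, 0, 0], 1], [[0, 0, 0], [-0.8, 0, 0], 1], [[0, 0, 0], [-0.8, 0, 0], 1], [[0, 0, 0], [-0.8, 0, 0], 1], [[0, 0, 0], [-0.8, 0, 0], 1], [[0, 0, 0], [-0.8, 0, 0], 1], [[0, 0, 0], [-0.8, 0, 0], 1], [[0, 0, 0], [-0.8, 0, 0], 1], [[0, 0, 0], [-0.8, 0, 0], 1], [[0, 0, 0], [-0.8, 0, 0], 1], [[0, 0, 0], [-0.8, 0, 0], 1], [[0, 0, 0], [-0.8, 0, 0], 1]]'

```text
clock: 19.55
eef_pos: [461.7, 18.9, 41.8]
tcp_rot: [1.0, 0.014, 0.003, -0.001]
force: [8.0, -0.1, -1.4]
width: 0.129
```

Call:
step_arm --steps '[[[0, 0, 0], [-1, 0, 0], 1], [[0, 0, 0], [-1, 0, 0], 1], [[0, 0, 0], [-1, 0, 0], 1], [[0, 0, 0], [-1, 0, 0], 1], [[0, 0, 0], [-1, 0, 0], 1], [[0, 0, 0], [-1, 0, 0], 1], [[0, 0, 0], [-1, 0, 0], 1], [[0, 0, 0], [-1, 0, 0], 1], [[0, 0, 0], [-1, 0, 0], 1], [[0, 0, 0], [-1, 0, 0], 1], [[0, 0, 0], [-1, 0, 0], 1], [[0, 0, 0], [-1, 0, 0], 1]]'

```text
clock: 20.75
eef_pos: [449.8, 18.6, 41.8]
tcp_rot: [1.0, 0.014, 0.003, -0.001]
force: [10.0, 0.3, -1.2]
width: 0.13
```

Call:
step_arm --steps '[[[0, 0, 0], [-1, 0, 0], 1], [[0, 0, 0], [-1, 0, 0], 1], [[0, 0, 0], [-1, 0, 0], 1], [[0, 0, 0], [-1, 0, 0], 1], [[0, 0, 0], [-1, 0, 0], 1], [[0, 0, 0], [-1, 0, 0], 1], [[0, 0, 0], [-1, 0, 0], 1], [[0, 0, 0], [-1, 0, 0], 1]]'

```text
clock: 21.55
eef_pos: [441.9, 18.4, 41.8]
tcp_rot: [1.0, 0.014, 0.003, -0.001]
force: [9.4, 0.4, -1.8]
width: 0.131
```

Call:
step_arm --steps '[[[0, 0, 0], [-1, 0, 0], 1], [[0, 0, 0], [-1, 0, 0], 1], [[0, 0, 0], [-1, 0, 0], 1], [[0, 0, 0], [-1, 0, 0], 1], [[0, 0, 0], [-1, 0, 0], 1], [[0, 0, 0], [-1, 0, 0], 1]]'

```text
clock: 22.15
eef_pos: [435.9, 18.2, 41.8]
tcp_rot: [1.0, 0.014, 0.003, -0.001]
force: [8.6, -0.5, -1.9]
width: 0.126
```

Call:
step_arm --steps '[[[0, 0, 0], [-1, 0, 0], 1], [[0, 0, 0], [-1, 0, 0], 1], [[0, 0, 0], [-1, 0, 0], 1], [[0, 0, 0], [-1, 0, 0], 1], [[0, 0, 0], [-1, 0, 0], 1], [[0, 0, 0], [-1, 0, 0], 1]]'

```text
clock: 22.75
eef_pos: [428.0, 17.8, 41.7]
tcp_rot: [1.0, 0.014, 0.002, -0.0]
force: [4.7, 0.6, 5.3]
width: 0.133
```

Call:
step_arm --steps '[[[0, 0, 0], [-1, 0, 0], 1], [[0, 0, 0], [-1, 0, 0], 1], [[0, 0, 0], [-1, 0, 0], 1], [[0, 0, 0], [-1, 0, 0], 1], [[0, 0, 0], [-1, 0, 0], 1], [[0, 0, 0], [-1, 0, 0], 1]]'

```text
clock: 23.35
eef_pos: [422.0, 17.5, 41.7]
tcp_rot: [1.0, 0.014, 0.002, -0.0]
force: [3.6, 0.2, 6.0]
width: 0.131
```

Call:
step_arm --steps '[[[0, 0, 0], [-2, 0, 0], 1], [[0, 0, 0], [-2, 0, -1], 1], [[0, 0, 0], [-1, 0, -4], 1], [[0, 0, 0], [0, 0, -10], 1], [[0, 0, 0], [0, 0, -20], 1], [[0, 0, 0], [0, 0, -20], 1], [[0, 0, 0], [0, 0, -12], 1], [[0, 0, 0], [0, 0, 0], 1]]'

```text
clock: 24.15
eef_pos: [415.5, 16.9, 109.6]
tcp_rot: [1.0, 0.014, 0.001, 0.0]
force: [-1.0, -0.4, -2.0]
width: 0.132
```

Run:
```python
from h import *
a=snap("scene","s8.png"); b=snap("top","t8.png")
cv2.imwrite("pics/c8.png",np.hstack([cv2.resize(a[110:190,260:340],None,fx=4.9,fy=4.9,interpolation=cv2.INTER_CUBIC),cv2.resize(b[150:230,315:395],None,fx=4.9,fy=4.9,interpolation=cv2.INTER_CUBIC)]))
s=sense();print(s["eef_pos"],s["tcp_rot"],s["force"],s["width"]*85)
```

```text
[414.63347792  16.81950818 108.14260712] [ 9.99903085e-01  1.39177666e-02 -3.16499341e-04  1.26487011e-04] [-0.26442995  0.05274674 -1.83034951] 10.769019089476751
```

View pics/c8.png

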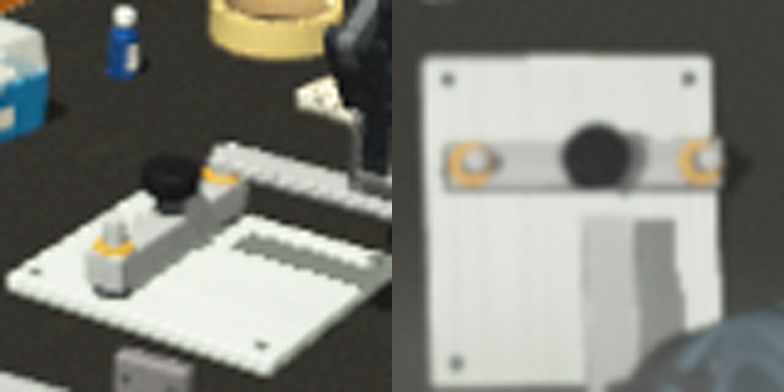

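Call:
step_arm --steps '[[[0, 0, 0], [4, -15, 0], 1], [[0, 0, 0], [4, -30, 0], 1], [[0, 0, 0], [4, -38, 0], 1], [[0, 0, 0], [4, -38, 0], 1], [[0, 0, 0], [4, -38, 0], 1], [[0, 0, 0], [4, -38, 0], 1], [[0, 0, 0], [4, -38, 0], 1], [[0, 0, 0], [4, -36, 0], 1], [[0, 0, 0], [0, -18, 0], 1], [[0, 0, 0], [0, -8, 0], 1], [[0, 0, 0], [0, 0, 0], 1]]'

```text
clock: 25.35
eef_pos: [438.2, 314.5, 107.4]
tcp_rot: [1.0, 0.014, -0.001, 0.001]
force: [0.3, -1.1, -1.8]
width: 0.133
```

Call:
step_arm --steps '[[[0, 0, -4], [0, 0, 10], 1], [[0, 0, -4], [0, 0, 20], 1], [[0, 0, -4], [0, 0, 20], 1], [[0, 0, -4], [0, 0, 15], 1], [[0, 0, 0], [0, 0, 8], 1], [[0, 0, 0], [0, 0, 3], 1], [[0, 0, 0], [0, 0, 0], 1], [[0, 0, 0], [0, 0, 0], 1]]'

```text
clock: 26.15
eef_pos: [439.4, 314.8, 32.8]
tcp_rot: [0.988, 0.152, 0.0, -0.0]
force: [0.2, 0.6, -1.8]
width: 0.13
```

Call:
step_arm --steps '[[[0, 0, 0], [0, 0, 1], 1], [[0, 0, 0], [0, 0, 1], 1], [[0, 0, 0], [0, 0, 0.5], 1], [[0, 0, 0], [0, 0, 0], 1]]'

```text
clock: 26.55
eef_pos: [439.0, 314.9, 29.9]
tcp_rot: [0.988, 0.153, 0.0, -0.0]
force: [-1.5, 0.2, 1.2]
width: 0.135
```

Call:
step_arm --steps '[[[0, 0, 0], [0, 0, 0.5], 1], [[0, 0, 0], [0, 0, 0], 1]]'

```text
clock: 26.75
eef_pos: [439.0, 314.9, 29.9]
tcp_rot: [0.988, 0.153, 0.0, 0.0]
force: [-2.9, -2.6, 6.9]
width: 0.132
```

On the worktop. Releasing.

Call:
step_arm --steps '[[[0, 0, 0], [0, 0, 0], 0.8], [[0, 0, 0], [0, 0, 0], 0.65], [[0, 0, 0], [0, 0, 0], 0.5], [[0, 0, 0], [0, 0, 0], 0.5], [[0, 0, 0], [0, 0, 0], 0.5], [[0, 0, 0], [0, 0, -5], 0.5], [[0, 0, 0], [0, 0, -20], 0.5], [[0, 0, 0], [0, 0, -40], 0.5], [[0, 0, 0], [0, 0, -45], 0.5], [[0, 0, 0], [0, 0, -45], 0.5], [[0, 0, 0], [0, 0, -45], 0.5], [[0, 0, 0], [0, 0, 0], 0.5]]'

```text
clock: 27.95
eef_pos: [441.6, 317.5, 235.7]
tcp_rot: [0.988, 0.153, 0.005, -0.003]
force: [-0.0, 0.5, -0.4]
width: 0.5
```

Run:
```python
from h import *
a=snap("scene","s9.png"); b=snap("top","t9.png")
cv2.imwrite("pics/c9.png",np.hstack([cv2.resize(a[120:250,190:330],None,fx=2.8,fy=2.8,interpolation=cv2.INTER_CUBIC),cv2.resize(b[140:270,190:400][:, :140],None,fx=2.8,fy=2.8,interpolation=cv2.INTER_CUBIC)]))
s=sense();print(s["eef_pos"],s["force"],s["width"]*85)
```

```text
[439.35899138 314.98837178 230.31662177] [-0.99626919  0.59934964 -1.42086153] 42.588666895084046
```

View pics/c9.png

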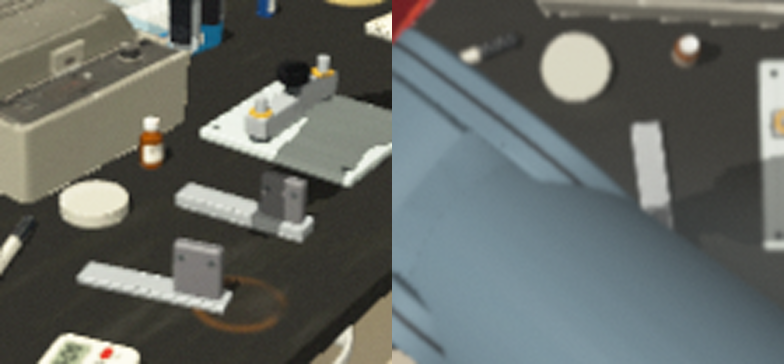

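Run:
```python
from h import *
for f in("s6","s7","s8","s9"):
    h=cv2.cvtColor(cv2.imread(f"pics/{f}.png"),cv2.COLOR_BGR2HSV)[145:170,272:296]
    m=(h[...,1]>120)&(h[...,2]>140)&(h[...,0]>12)&(h[...,0]<30); y,x=np.nonzero(m); print(f,len(x),x.mean()+272,y.mean()+145)
close_job()
```

```text
s6 15 282.73333333333335 156.2
s7 15 282.6666666666667 160.06666666666666
s8 15 282.6666666666667 160.06666666666666
s9 15 282.6666666666667 160.06666666666666
the job is handed in; nothing more can be done
```

The job is handed in: the spreader's gap was set with the 6 mm gauge, and that gauge now lies flat on the worktop, released. The handover gives no verdict, so these are my own readings.

- **Choosing the gauge:** I took the steel gauge farther from the spreader, because its side face was visibly about half as tall as the other's. The orange look-alike stayed where it was.
- **Inserting the blade:** It went in flat under the raised bar and its end showed behind the bar before I let go.
- **Pressing the bar:** The bar moved at about 4 N and stopped at the height the 6 mm blade should give. I pressed to 13.4 N, about 9 N above the moving force.
- **Drawing the gauge:** It came out at about 6 to 10 mm/s against 8 to 10.5 N of drag, so I did not need to press again.
- **Laying it down:** It is back at its original spot, well clear of the spreader.

**Last checks:** The bar's marks sat at the same pixels right after the press, after the draw and just before handing in, so the bar kept its height. The petri dish, vial, marker pen and thicker gauge looked undisturbed in the last pictures. The clock stood at about 28 s of the 70 s allowed.

**One disagreement:** The first two-view estimate put the raised gap at about 10 mm. First contact with the knob put it at about 17 mm, so I relied on force and contact instead of the pictures.

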